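# Reset the ratchet of a sole-marking board to its lowest notch

## Robot

A 6-joint arm with a two-finger parallel gripper is mounted at the origin on the work surface. World frame = base frame: x ahead of the robot, y to its left, z up, the work surface at z = 0. Lengths are in m, angles in rad, forces in N, time in s.
With the tool pointing down it reaches from about 0.325 to 0.9 m from the base axis. Payload 6.1 kg.
Tool frame: the origin (TCP) lies on the centre line of the jaws, within the pads' length; the fingertips stand 8 mm ahead of it and the grasp point (between the pads) lies 11 mm behind it; z points along the fingers, y is the line along which they close (so a half turn about z gives the same grasp; the last joint's range is limited). The gripper opens to 85 mm and grips with 20 to 120 N. Pads are 22 mm wide; open, the fingers measure 114 mm over their backs; the gripper's body (76 mm by 85 mm) begins 54 mm behind the grasp point. The pads swing forward as they close: fully open they stand 13 mm farther back than shut.
Start: joints at [1.182, 0.22, 1.526, -0, 1.395, -0.126], TCP at [0.162, 0.604, 0.215] pointing down, gripper open.
Joint ranges: [-2.98, 2.98], [-0.91, 2.08], [0.09, 2.57], [-1.24, 4.39], [0.2, 2.65], [-2.68, 2.68]. Speed limits (rad/s): [2.57, 2.57, 3.01, 3.14, 3.14, 3.14].

## Interface

Orientations are given as [roll, pitch, yaw] about the fixed x, y, z axes, in that order (R = Rz(yaw) Ry(pitch) Rx(roll)).
In Python, from cell import arm gives the robot as it stands.
- The arm moves only by the tool play_rows, never from a script. Its argument "targets" is a list that holds one entry, the list of rows, each a list of 6 numbers: the shift along the world's x, y, z in m, then the turn, a rotation vector about the world's x, y, z in rad. A call has 1 to 10 rows; each row is the pose to reach, as a shift and turn from the pose commanded when the call began; what a row does not reach only later rows make up. A row lasts 1/8 s, in which the tool goes at most 62.5 mm and 10.7 degrees, less where a joint would pass 70% of its speed; a pose out of reach is approached as far as the arm can. A call with a gripper value outside its range is refused whole. "jaw" is the closure in counts, from 0 (fully open) to 255 (shut), set as the call begins (left out, the last holds). The fingers move at their own pace and stop on an object; "force" is the grip in N (left out, the last holds). Time passes only in rows, so rows that repeat a pose let the fingers close. It gives the time, the measured TCP pose, the force, the opening and the grip force at its end, in the units of the state.
- arm.get_obs(): the state, without advancing time (a new reading comes with each control period).
- arm.camera(name): name is "scene" or "top" or "wrist"; returns a dict with "img" (400x640x3 uint8, red, green, blue), "fx", "fy", "cx", "cy" (pixels), "dist" ([k1, k2, p1, p2, k3] as OpenCV has them; the pictures are not rectified), "cam_to_world" (4x4, takes a point from camera to world coordinates). Camera axes: x right, y up, looking along -z (the intrinsics and any distortion apply to the point x, -y, -z); pixel columns grow to the right and rows downward; lengths in m; the calibration is good to about 2 mm. A picture is of the moment at which its call begins. There is no depth.
- arm.close_job(): hands the job in; it is judged then, once.
The state is a dict: "time": time; "qpos": joint angles; "joint_velocities": joint speeds; "tau": joint torques, N m; "eef_pos": TCP position; "tool_rot": TCP orientation; "contact_force": force on the tool from outside, world axes, zero at the start; "torque": the same for the moment, N m; "finger_gap": finger opening in m; "grip_force": force on a finger pad.
Only numpy, scipy, OpenCV 4.12 (cv2) and the standard library are available. Lean on these libraries where they do the work, as an engineer would, in place of code of your own. Each camera call takes 0.05 s, during which the arm holds its last target. There are 200 camera calls.

## Task

The shoemaker's tilting sole-marking board is propped too steep: set it to its lowest notch. The ratchet only clicks upwards, so lift the board past its top notch and on gently against the sprung bumper until the pawl tumbles over, let it down all the way flat without dropping it, then raise it just to the first notch and leave it resting there. Do not ram the bumper, and leave the thread cone, the glue jar and the hammer where they are.

Things in the scene. Friction and masses are not known exactly. Their poses are not given: they have to be found in the camera images.
- stand: Fixed plywood stand 270 x 240 mm, 92 mm high. Origin: on the bench straight below the middle of the board's hinge. Its x axis points level from the hinge (its edge nearer the robot) to the board's free edge; the stand fills x -20 to 250 mm, y -120 to 120 mm. A blue bracket on its +y side (y 150 to 205, x -15 to 85 mm, 215 mm high) carries the pawl.
- hinge (a point): Middle of the board's hinge line, 100 mm above the stand's origin; the hinge runs along the stand's y axis. The hinge is damped (0.4 N m s/rad), yet a board let go falls at nearly 2 rad/s; more than 1.5 rad/s (0.36 m/s at the handle) counts as dropped.
- board: Light wood board 262 x 240 x 12 mm, 0.7 to 1 kg, with two sole shapes on it. Origin: middle of the hinge; x points along the board to its free edge, y along the hinge, z out of its upper face. Tilt = angle between the board's x and the stand's x: 0 lies flat on the stand, and it grows as the free edge rises.
- handle (a point): Grip point on the handle, a black round bar 14 mm thick standing out from the board's -y side along y (from y -120 to -240 mm, a red ball 20 mm thick at its end). On the bar's axis, at x 240, y -180, z 0 mm of the board: radius 240 mm about the hinge; 100 mm high when flat, about 330 mm at most. It may turn between the fingers. Bearing the board takes 1 to 5 N here.
- wheel (a point): Middle of the aluminium ratchet wheel on the board's +y side. Three notches 0.25 rad apart: the board rests at tilts of about 0.28, 0.53, 0.78 rad; as the pawl's bracket sits in slots, all of these, the bumper's touch and the tumbling point come up to 0.08 rad earlier or later, by one unknown amount per start. Starts in notch 2 or 3. A notch holds once raised 0.02 rad past it.
- lobe (a point): Red lobe on the wheel's rim. Near tilt 1.13 rad it lifts the pawl (red arm with a brass ball on top) until the ball tumbles over, away from the robot: the pawl is then off and the board can be let down freely. At work, the ball leans towards the robot. Coming down, below a tilt of about 0.06 rad at the latest a pin on the wheel sets the pawl back to work.
- bumper: Orange bumper ball 18 mm thick on the wheel's outer side, 75 mm from the hinge (origin: middle of the hinge), on a 26 N/mm spring. It touches the bracket's stop near tilt 1.125 rad; the pawl tumbles 0 to 0.02 rad farther on, at 0 to 6 N of extra lift felt at the handle, which grows about 2.5 N per mm of handle travel. 45 N on the bumper (about 12 N extra at the handle) is ramming it.
- thread_cone: Loose white thread cone, 60 mm wide, 116 mm high, standing on the bench; origin under its middle. Leave alone.
- glue_jar: Loose amber jar with a yellow cap, 64 mm wide, 85 mm high, standing on the bench; origin under its middle. Leave alone.
- hammer: Loose hammer lying on the bench to the left of the stand, 0.3 m long; origin under its middle. Leave alone.

How it is judged:
By the outcome, as a careful person would: the job done as asked, in the order asked, and still so for the second after the job is handed in, with the robot touching nothing.
It also fails if it takes over 70 s, if anything falls off the work surface, if the arm or the gripper's body presses on something with over 40 N, if the wrist force passes 120 N, or if a joint passes its speed limit or range.

## Working session

There is one attempt and no reset: what is moved stays moved. The work goes in short steps, Python scripts to look and compute and a tool call to move; the robot and the scene stay as the last step left them, time stands still between calls to the robot, and variables do not carry over. Pictures are saved under pics/ and viewed, at most 10 in all, crops included, and the job is handed in when it is done.

Besides the shell and the picture viewer there is one more tool, called as name([rows], argument=value, ...), one row to a line, values as JSON. play_rows: Moves the arm, as the interface text tells. Its arguments: {"type":"object","properties":{"targets":{"type":"array"},"jaw":{"type":"number"},"force":{"type":"number"}},"required":["targets"]}

```bash
mkdir -p pics
cat > h.py <<'E'
import numpy as np, cv2, pickle
from cell import arm
def snap(n,f):
    c=arm.camera(n); cv2.imwrite(f'pics/{f}.png',c['img'][:,:,::-1]); pickle.dump(c,open(f'pics/{f}.pkl','wb')); return c
def ray(f,u,v):
    c=pickle.load(open(f'pics/{f}.pkl','rb'))
    K=np.array([[c['fx'],0,c['cx']],[0,c['fy'],c['cy']],[0,0,1]])
    p=cv2.undistortPoints(np.array([[[u,v]]],float),K,np.array(c['dist']))[0,0]
    T=np.array(c['cam_to_world']); d=T[:3,:3]@np.array([p[0],-p[1],-1]); return T[:3,3],d/np.linalg.norm(d)
def atz(f,u,v,z):
    o,d=ray(f,u,v); return o+d*(z-o[2])/d[2]
def tri(*obs):
    A=0;b=0;R=[ray(*o) for o in obs]
    for o,d in R:
        P=np.eye(3)-np.outer(d,d); A=A+P; b=b+P@o
    x=np.linalg.solve(A,b); return x,[np.linalg.norm((np.eye(3)-np.outer(d,d))@(x-o)) for o,d in R]
def proj(f,X):
    c=pickle.load(open(f'pics/{f}.pkl','rb'))
    T=np.linalg.inv(np.array(c['cam_to_world'])); p=T[:3,:3]@X+T[:3,3]; p=p*[1,-1,-1]
    K=np.array([[c['fx'],0,c['cx']],[0,c['fy'],c['cy']],[0,0,1]])
    return cv2.projectPoints(p.reshape(1,1,3),np.zeros(3),np.zeros(3),K,np.array(c['dist']))[0].ravel()
E
python3 - <<'E'
from h import *
for n in ['scene','top']:
    c=snap(n,n+'0'); print(n,np.round(c['cam_to_world'],3).tolist(),c['fx'])
print(arm.get_obs())
E
```

```text
scene [[0.367, -0.587, 0.722, 1.393], [0.93, 0.23, -0.286, -0.285], [0.002, 0.776, 0.63, 0.847], [0.0, 0.0, 0.0, 1.0]] 372.001409851624
top [[-0.013, 0.981, -0.195, 0.226], [-1.0, -0.009, 0.023, 0.065], [0.021, 0.195, 0.981, 1.603], [0.0, 0.0, 0.0, 1.0]] 467.63468356901944
{'time': 0.1, 'qpos': array([ 1.18188661e+00,  2.21146337e-01,  1.52750592e+00,  1.11086285e-05,
        1.39469378e+00, -1.26126525e-01]), 'joint_velocities': array([ 7.38181833e-04, -1.59959872e-03, -1.90224769e-04, -5.50776220e-04,
        1.51505733e-03, -5.37533837e-05]), 'tau': array([ 2.40983345e-04, -4.98246109e+01, -3.90542042e+01, -2.36410924e-04,
        5.72542922e-03,  4.47192883e-05]), 'eef_pos': array([0.16215277, 0.60300556, 0.21440435]), 'tool_rot': array([-3.13985458e+00, -2.31408505e-04,  2.87880730e+00]), 'contact_force': array([-0.05187293, -0.48701258, -0.90247223]), 'torque': array([-0.06659522, -0.04776065,  0.05687875]), 'grip_force': 0.0, 'finger_gap': 0.08543488408618187}
```

View pics/scene0.png

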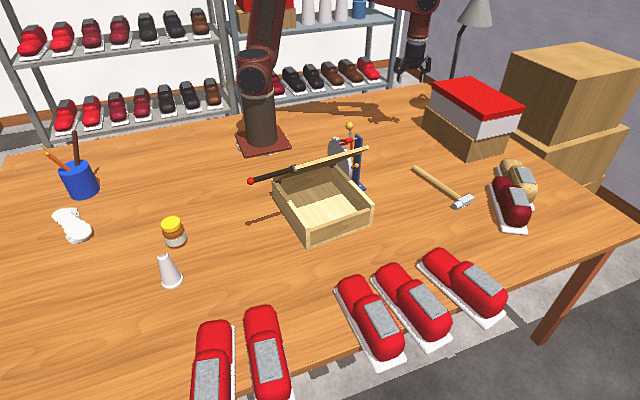

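View pics/top0.png

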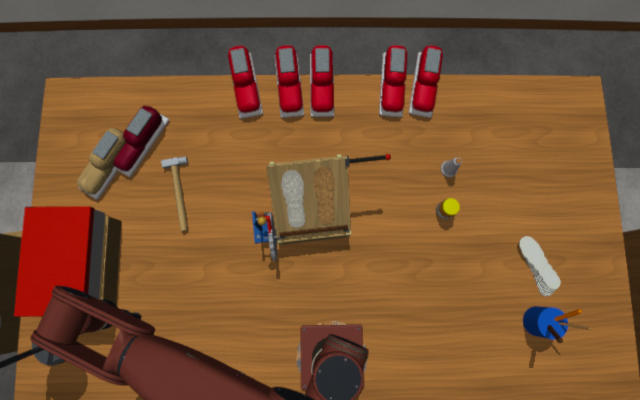

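The scene view shows the board raised, with the red ball at about (250,181) and the brass ball at (350,125). In the top view the red ball is at (388,157) and the bracket at about (262,228). I'll enlarge both.

Run:
```python
import cv2,numpy as np
s=cv2.imread('pics/scene0.png')[115:250,240:380]; t=cv2.imread('pics/top0.png')[145:270,245:395]
a=cv2.resize(s,None,fx=4,fy=4,interpolation=cv2.INTER_CUBIC);b=cv2.resize(t,None,fx=4,fy=4,interpolation=cv2.INTER_CUBIC)
cv2.imwrite('pics/cs.png',a);cv2.imwrite('pics/ct.png',b);print(a.shape,b.shape)
```

```text
(540, 560, 3) (500, 600, 3)
```

View pics/cs.png

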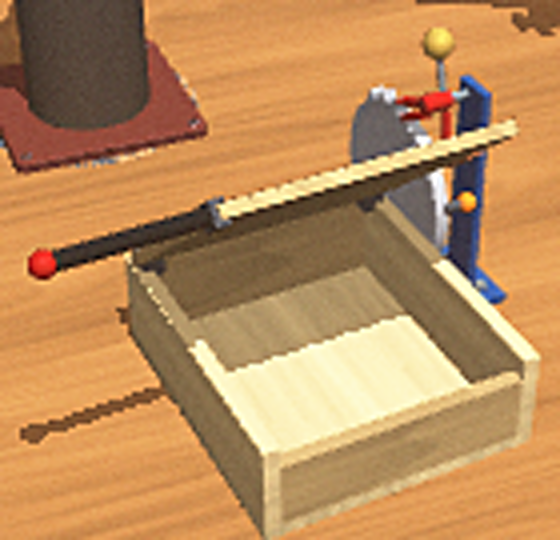

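View pics/ct.png

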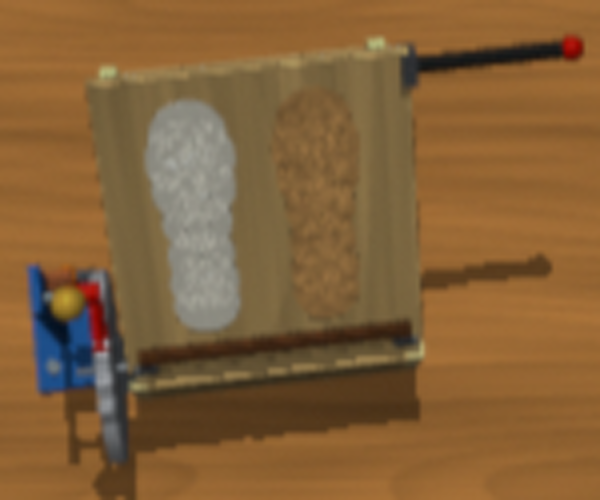

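The crops show these features clearly:
- **Scene crop:** red ball (42,263), stand top corners (270,452), (534,357) and (130,258), board free-edge corners (516,127) and (221,213).
- **Top crop:** red ball (572,47), stand rear corners (135,388) and (422,352).

Next I'll fit the stand's pose and the tilt.

Run:
```python
from h import *
from scipy.optimize import least_squares
S=lambda u,v:('scene0',240+(u+.5)/4-.5,115+(v+.5)/4-.5)
T=lambda u,v:('top0',245+(u+.5)/4-.5,145+(v+.5)/4-.5)
x,r=tri(S(42,263),T(572,47)); print('ball',x,r)
obs=[('b',(.240,-.24,0),S(42,263)),('b',(.240,-.24,0),T(572,47)),('s',(.25,-.12,.092),S(270,452)),('s',(.25,.12,.092),S(534,357)),('s',(-.02,-.12,.092),S(130,258)),
('s',(-.02,.12,.092),T(135,388)),('s',(-.02,-.12,.092),T(422,352)),('b',(.262,.12,0),S(516,127)),('b',(.262,-.12,0),S(221,213))]
def W(p,k,l):
    l=np.array(l); 
    if k=='b': c,s=np.cos(p[3]),np.sin(p[3]); l=np.array([c*l[0]-s*l[2],l[1],s*l[0]+c*l[2]+.1])
    c,s=np.cos(p[2]),np.sin(p[2]); return np.array([p[0]+c*l[0]-s*l[1],p[1]+s*l[0]+c*l[1],l[2]])
f=lambda p:np.concatenate([proj(o[0],W(p,k,l))-o[1:] for k,l,o in obs])
q=least_squares(f,[.4,.1,0,.6],loss='soft_l1'); print(q.x,np.round(f(q.x).reshape(-1,2),1).tolist())
for t in (q.x[3],1.125,0,.28):
    p=q.x.copy();p[3]=t;print(t,'handle',W(p,'b',(.24,-.18,0)))
```

```text
ball [ 0.60852808 -0.16704056  0.2600547 ] [np.float64(0.000962658880538327), np.float64(0.0009626588805383627)]
[0.40619147 0.05436455 0.1011508  0.72184704] [[0.1, 0.6], [-0.7, -0.3], [-2.5, 1.0], [1.1, -0.2], [-2.2, -0.7], [-1.0, -0.2], [0.9, 0.5], [1.2, -0.7], [-0.4, -0.3]]
0.7218470384511527 handle [ 0.60358758 -0.10652508  0.25858532]
1.125 handle [ 0.52732101 -0.11426592  0.31654422]
0 handle [ 0.66314085 -0.10048059  0.1       ]
0.28 handle [ 0.65384193 -0.1014244   0.16632536]
```

Tilt is about 0.72, so the board is in notch 3 with an offset near -0.06. I'll move above the handle with the tool down, closing along the stand's x.

play_rows([
  [[0, 0, 0.04, 0, 0, 0], [0, 0, 0.09, 0, 0, 0], [0, 0, 0.14, 0, 0, 0], [0.02, -0.03, 0.18, 0, 0, -0.1], [0.05, -0.08, 0.21, 0, 0, -0.2], [0.08, -0.13, 0.22, 0, 0, -0.3], [0.11, -0.18, 0.22, 0, 0, -0.4], [0.14, -0.23, 0.22, 0, 0, -0.5], [0.17, -0.28, 0.22, 0, 0, -0.6], [0.2, -0.33, 0.22, 0, 0, -0.7]],
], jaw=0, force=40)

```text
time: 1.35
eef_pos: [0.3628, 0.2718, 0.4351]
tool_rot: [-3.141, 0.0, 2.176]
contact_force: [0.9, 0.2, 1.0]
finger_gap: 0.0853
grip_force: 0.0
```

play_rows([
  [[0.03, -0.05, 0, 0, 0, -0.08], [0.06, -0.1, 0, 0, 0, -0.16], [0.09, -0.15, 0, 0, 0, -0.24], [0.12, -0.2, 0, 0, 0, -0.32], [0.15, -0.25, 0, 0, 0, -0.39], [0.18, -0.3, 0, 0, 0, -0.45], [0.21, -0.345, 0, 0, 0, -0.49], [0.232, -0.375, 0, 0, 0, -0.507], [0.242, -0.385, -0.02, 0, 0, -0.507], [0.242, -0.385, -0.06, 0, 0, -0.507]],
])

```text
time: 2.6
eef_pos: [0.6052, -0.112, 0.3746]
tool_rot: [3.14, 0.0, 1.671]
contact_force: [-0.4, 0.2, -1.0]
finger_gap: 0.0856
grip_force: 0.0
```

Run:
```python
from h import *
o=arm.get_obs(); print(o['time'],o['eef_pos'],o['tool_rot'],o['contact_force'])
c=snap('wrist','w1'); X=np.array([.6041,-.1115,.2586]); print(proj('w1',X),proj('w1',np.array([.6085,-.167,.260])))
```

```text
2.6 [ 0.60518035 -0.11197285  0.37464733] [3.13993244e+00 4.23136599e-04 1.67132010e+00] [-0.44550585  0.15274841 -0.95145169]
[321.54903006 185.13044955] [320.52576827 234.81879225]
```

View pics/w1.png

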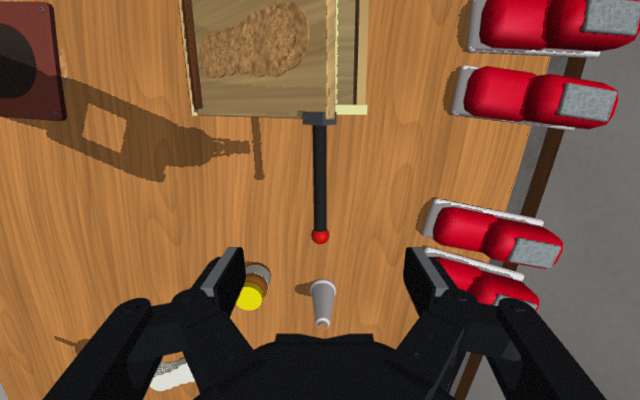

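The wrist view shows the bar running straight down the middle between the fingers, with the ball at (320,236). The model predicted (320.5,235), so the fit is good. Now I'll descend and close.

play_rows([
  [[-0.001, 0, -0.03, 0, 0, 0], [-0.001, 0, -0.06, 0, 0, 0], [-0.001, 0, -0.09, 0, 0, 0], [-0.001, 0, -0.115, 0, 0, 0], [-0.001, 0, -0.127, 0, 0, 0], [-0.001, 0, -0.127, 0, 0, 0]],
])

```text
time: 3.4
eef_pos: [0.6027, -0.1107, 0.2476]
tool_rot: [-3.14, -0.001, 1.673]
contact_force: [-0.7, 0.3, 1.1]
finger_gap: 0.0854
grip_force: 0.0
```

play_rows([
  [[0, 0, 0, 0, 0, 0], [0, 0, 0, 0, 0, 0], [0, 0, 0, 0, 0, 0], [0, 0, 0, 0, 0, 0], [0, 0, 0, 0, 0, 0], [0, 0, 0, 0, 0, 0], [0, 0, 0, 0, 0, 0], [0, 0, 0, 0, 0, 0]],
], jaw=255, force=40)

```text
time: 4.4
eef_pos: [0.6034, -0.1116, 0.2486]
tool_rot: [3.141, 0.0, 1.672]
contact_force: [-2.2, 0.0, 3.0]
finger_gap: -0.0001
grip_force: 1.6
```

Run:
```python
from h import *
o=arm.get_obs(); print(o['time'],o['eef_pos'],o['contact_force'],o['finger_gap'],o['grip_force'])
snap('wrist','w2')
```

```text
4.4 [ 0.60342416 -0.11160051  0.24864817] [-2.17291631  0.01068085  3.03251506] -0.00014965593359383988 1.6159339249134064
```

View pics/w2.png

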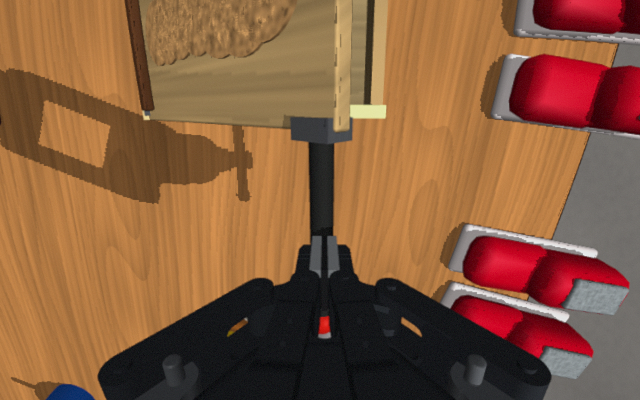

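The gap reads -0.0001, so the fingers shut without the bar between the pads. The wrist view shows the bar at u≈321 going under or behind the fingertips, with the ball near (323,325). I'll check the heights against the views.

Run:
```python
from h import *
for b in ([.6085,-.167,.260],[.6097,-.166,.2586]): print(proj('w1',np.array(b)),proj('w2',np.array(b)))
print(tri(('w1',320,236),('w2',323,325)), tri(('w1',320,236),('scene0',250.1,180.4)))
T=pickle.load(open('pics/w2.pkl','rb'))['cam_to_world']; print(np.round(T,3).tolist())
c=pickle.load(open('pics/w2.pkl','rb')); print(c['fx'],c['fy'],c['dist'])
s=snap('scene','s2')['img'][110:210,220:370]; cv2.imwrite('pics/s2c.png',cv2.resize(s[:,:,::-1],None,fx=5,fy=5,interpolation=cv2.INTER_CUBIC))
```

```text
[320.52576827 234.81879225] [321.02338668 319.8788074 ]
[321.72441042 233.52412764] [322.98989102 317.30892016]
(array([ 0.6087313 , -0.16508331,  0.26661252]), [np.float64(0.0009058831229062429), np.float64(0.0009058831229062866)]) (array([ 0.60849593, -0.16711766,  0.26047983]), [np.float64(0.0011011848329849055), np.float64(0.0011011848329849298)])
[[0.995, -0.097, -0.032, 0.597], [0.102, 0.946, 0.308, -0.033], [-0.0, -0.309, 0.951, 0.407], [0.0, 0.0, 0.0, 1.0]]
277.48094243505966 277.48094243505966 [-0.04924772  0.          0.          0.          0.        ]
```

View pics/s2c.png

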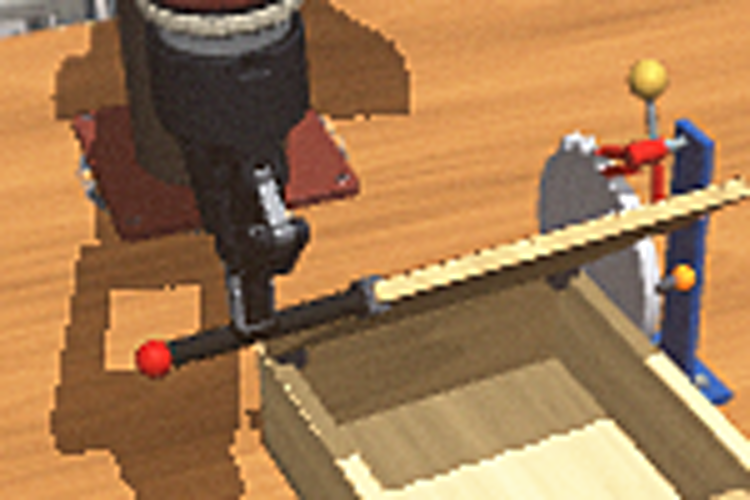

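Run:
```python
from h import *
a=cv2.imread('pics/w2.png')[225:345,255:395]; cv2.imwrite('pics/w2c.png',cv2.resize(a,None,fx=5,fy=5,interpolation=cv2.INTER_CUBIC))
for z in (.2406,.2486,.2596,.268):
  for y in (.011,-.011): print(z,y,np.round(proj('w2',np.array([.6034-.1*y,-.1116+y,z])),0), np.round(proj('s2',np.array([.6034-.1*y,-.1116+y,z])),1))
o=arm.get_obs();print(o['finger_gap'],o['grip_force'],o['contact_force'],o['torque'])
```

```text
0.2406 0.011 [322. 215.] [274.1 179.4]
0.2406 -0.011 [322. 246.] [266.5 181.6]
0.2486 0.011 [322. 220.] [273.9 177. ]
0.2486 -0.011 [322. 252.] [266.2 179.3]
0.2596 0.011 [322. 228.] [273.6 173.7]
0.2596 -0.011 [322. 261.] [265.9 176. ]
0.268 0.011 [322. 234.] [273.4 171.2]
0.268 -0.011 [322. 268.] [265.6 173.4]
-0.00013682479242649285 1.6985812783241272 [-2.50832014  0.12544473  3.73985053] [-0.05534219  0.38158881  0.01179399]
```

View pics/w2c.png

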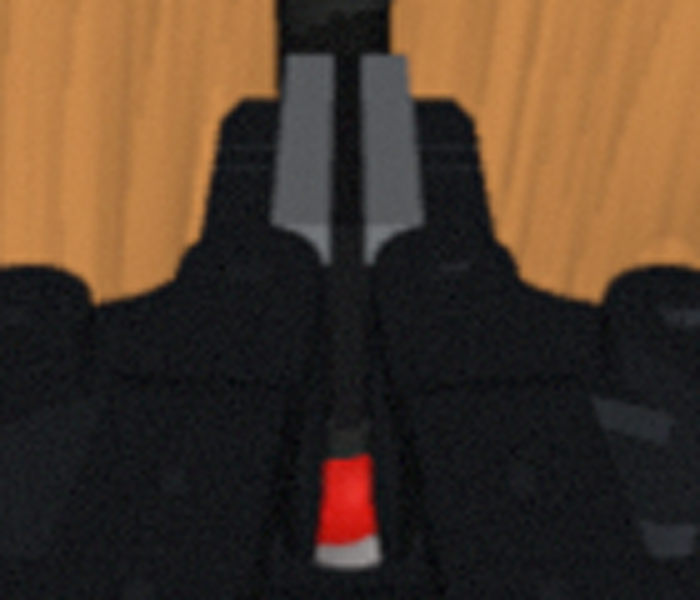

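The shut pads appear to cover the full bar width from above, with the bar passing under the tips. I'll calibrate the real tip height from w1, where the pad's inner front tip corners are near (243,248) and (404,248).

Run:
```python
from h import *
def at(f,tcp,yaw,l):
    x=np.array([np.sin(yaw),-np.cos(yaw),0]); y=np.array([-x[1],x[0],0]); return proj(f,np.array(tcp)+x*l[0]+y*l[1]+np.array([0,0,l[2]]))
for dz in (-.008,.005,.015,.025,.035):
    print(dz,[np.round(at('w1',[.6052,-.112,.3746],1.671,(sx,.011,dz))).tolist() for sx in(-.0427,.0427,-.057,.057)],'shut',np.round(at('w2',[.6034,-.1116,.2486],1.672,(0,.011,dz))))
c=pickle.load(open('pics/w1.pkl','rb')); T=np.array(c['cam_to_world']);c2=np.array(pickle.load(open('pics/w2.pkl','rb'))['cam_to_world']); print(T[:3,3]-[.6052,-.112,.3746],c2[:3,3]-[.6034,-.1116,.2486])
a=snap('wrist','w3')['img']
```

```text
-0.008 [[256.0, 215.0], [388.0, 215.0], [234.0, 215.0], [410.0, 215.0]] shut [322. 215.]
0.005 [[251.0, 223.0], [393.0, 223.0], [228.0, 223.0], [416.0, 223.0]] shut [322. 223.]
0.015 [[247.0, 230.0], [397.0, 231.0], [222.0, 230.0], [421.0, 230.0]] shut [322. 231.]
0.025 [[242.0, 238.0], [401.0, 239.0], [216.0, 238.0], [428.0, 238.0]] shut [321. 239.]
0.035 [[236.0, 247.0], [407.0, 248.0], [208.0, 247.0], [435.0, 247.0]] shut [321. 248.]
[-0.00686604  0.07830392  0.15857191] [-0.00661635  0.07830621  0.1586069 ]
```

Both views put the shut tips about 20 mm behind the TCP instead of 8 mm ahead. They are resting on top of the bar, as the upward 3.7 N agrees. I'll back off, open, go down 26 mm more and re-close, this time checking the gap.

play_rows([
  [[0, 0, 0.01, 0, 0, 0], [0, 0, 0.02, 0, 0, 0], [0, 0, 0.02, 0, 0, 0], [0, 0, 0.02, 0, 0, 0], [0, 0, 0.02, 0, 0, 0], [0, 0, 0.02, 0, 0, 0], [0, 0, 0.02, 0, 0, 0], [0, 0, 0.02, 0, 0, 0]],
], jaw=0)

```text
time: 5.55
eef_pos: [0.6033, -0.1114, 0.2683]
tool_rot: [-3.141, -0.0, 1.672]
contact_force: [0.8, 0.1, 0.2]
finger_gap: 0.0856
grip_force: 0.0
```

play_rows([
  [[0, 0, -0.015, 0, 0, 0], [0, 0, -0.03, 0, 0, 0], [0, 0, -0.04, 0, 0, 0], [0, 0, -0.046, 0, 0, 0], [0, 0, -0.046, 0, 0, 0]],
])

```text
time: 6.18
eef_pos: [0.6031, -0.1114, 0.2217]
tool_rot: [-3.141, -0.0, 1.672]
contact_force: [0.8, -0.2, 0.6]
finger_gap: 0.0853
grip_force: 0.0
```

play_rows([
  [[0, 0, 0, 0, 0, 0], [0, 0, 0, 0, 0, 0], [0, 0, 0, 0, 0, 0], [0, 0, 0, 0, 0, 0], [0, 0, 0, 0, 0, 0], [0, 0, 0, 0, 0, 0], [0, 0, 0, 0, 0, 0]],
], jaw=255, force=40)

```text
time: 7.05
eef_pos: [0.6019, -0.1116, 0.2217]
tool_rot: [-3.138, -0.001, 1.672]
contact_force: [-4.9, -0.6, 0.2]
finger_gap: 0.0127
grip_force: 38.9
```

The gap of 12.7 mm at 39 N shows the bar is held. Now I'll tabulate the arc shifts.

Run:
```python
import numpy as np
t0=.722
for t in list(np.arange(.75,1.15,.03))+list(np.arange(1.03,1.13,.01)):
    d=.24*(np.cos(t)-np.cos(t0)); print(round(t,2),np.round([.995*d,.101*d,.24*(np.sin(t)-np.sin(t0))],4).tolist())
```

```text
0.75 [-0.0045, -0.0005, 0.005]
0.78 [-0.0094, -0.001, 0.0102]
0.81 [-0.0146, -0.0015, 0.0152]
0.84 [-0.0198, -0.002, 0.0201]
0.87 [-0.0252, -0.0026, 0.0248]
0.9 [-0.0308, -0.0031, 0.0294]
0.93 [-0.0365, -0.0037, 0.0338]
0.96 [-0.0423, -0.0043, 0.038]
0.99 [-0.0482, -0.0049, 0.042]
1.02 [-0.0542, -0.0055, 0.0459]
1.05 [-0.0604, -0.0061, 0.0496]
1.08 [-0.0667, -0.0068, 0.0531]
1.11 [-0.073, -0.0074, 0.0564]
1.14 [-0.0795, -0.0081, 0.0595]
1.03 [-0.0563, -0.0057, 0.0471]
1.04 [-0.0583, -0.0059, 0.0484]
1.05 [-0.0604, -0.0061, 0.0496]
1.06 [-0.0625, -0.0063, 0.0508]
1.07 [-0.0646, -0.0066, 0.0519]
1.08 [-0.0667, -0.0068, 0.0531]
1.09 [-0.0688, -0.007, 0.0542]
1.1 [-0.0709, -0.0072, 0.0553]
1.11 [-0.073, -0.0074, 0.0564]
1.12 [-0.0752, -0.0076, 0.0574]
```

play_rows([
  [[-0.0045, -0.0005, 0.005, 0, 0, 0], [-0.0094, -0.001, 0.0102, 0, 0, 0], [-0.0146, -0.0015, 0.0152, 0, 0, 0], [-0.0198, -0.002, 0.0201, 0, 0, 0], [-0.0252, -0.0026, 0.0248, 0, 0, 0], [-0.0308, -0.0031, 0.0294, 0, 0, 0], [-0.0308, -0.0031, 0.0294, 0, 0, 0], [-0.0308, -0.0031, 0.0294, 0, 0, 0]],
])

```text
time: 8.05
eef_pos: [0.5723, -0.1146, 0.2516]
tool_rot: [-3.141, -0.0, 1.672]
contact_force: [-1.9, -1.2, -9.4]
finger_gap: 0.0126
grip_force: 39.7
```

```bash
python3 -c "
from h import *
o=arm.get_obs();print(o['eef_pos'],o['contact_force'],o['torque'],o['finger_gap'])"
```

```text
[ 0.57233606 -0.11458301  0.25157492] [-1.93621068 -1.21109284 -9.36213725] [-0.2469676   0.04438807 -0.01776272] 0.012598079817001707
```

Tangential load is 4.3 N as expected, with a radial pull of -8.5 N, so the path runs slightly too far out. I'll continue to 0.99 with the radius 1 mm smaller.

play_rows([
  [[-0.0039, -0.0004, 0.003, 0, 0, 0], [-0.0079, -0.0008, 0.006, 0, 0, 0], [-0.0119, -0.0013, 0.008, 0, 0, 0], [-0.015, -0.0016, 0.01, 0, 0, 0], [-0.0179, -0.0018, 0.0118, 0, 0, 0], [-0.0179, -0.0018, 0.0118, 0, 0, 0], [-0.0179, -0.0018, 0.0118, 0, 0, 0]],
])

```text
time: 8.93
eef_pos: [0.5555, -0.1164, 0.2647]
tool_rot: [3.139, 0.001, 1.672]
contact_force: [2.7, -0.4, -1.1]
finger_gap: 0.0126
grip_force: 40.0
```

```bash
python3 -c "
from h import *
o=arm.get_obs();print(o['eef_pos'],o['contact_force'],o['torque'],o['finger_gap'])
f=o['contact_force'];t=.99
print('tang',f@[-np.sin(t)*.995,-np.sin(t)*.1,np.cos(t)],'rad',f@[np.cos(t)*.995,np.cos(t)*.1,np.sin(t)])"
```

```text
[ 0.55554784 -0.11638761  0.26467019] [ 2.73113334 -0.42935104 -1.13262956] [ 0.03488093 -0.75450566 -0.01358872] 0.012624952327388991
tang -2.8574494234784917 rad 0.5205866502825429
```

play_rows([
  [[-0.002, -0.0002, 0.0013, 0, 0, 0], [-0.004, -0.0004, 0.0026, 0, 0, 0], [-0.006, -0.0006, 0.0039, 0, 0, 0], [-0.0081, -0.0008, 0.0051, 0, 0, 0], [-0.0081, -0.0008, 0.0051, 0, 0, 0], [-0.0081, -0.0008, 0.0051, 0, 0, 0]],
])

```text
time: 9.68
eef_pos: [0.5476, -0.1172, 0.2701]
tool_rot: [3.139, 0.001, 1.672]
contact_force: [5.2, 0.3, 2.7]
finger_gap: 0.0126
grip_force: 40.1
```

```bash
cat > f.py <<'E'
from h import *
import sys
t=float(sys.argv[1]); o=arm.get_obs(); f=o['contact_force']
print(round(o['time'],2),np.round(o['eef_pos'],4),np.round(f,1),np.round(o['torque'],2),round(o['finger_gap'],4))
print('tang',f@[-np.sin(t)*.995,-np.sin(t)*.1,np.cos(t)],'rad',f@[np.cos(t)*.995,np.cos(t)*.1,np.sin(t)])
c=snap('scene','x%.0f'%(o['time']*100)); i=c['img'][90:165,320:380].astype(int)
m=(i[:,:,0]>150)&(i[:,:,1]>110)&(i[:,:,2]<i[:,:,1]-60)
ys,xs=np.where(m); n=[ (ys[k]+90,xs[k]+320) for k in range(len(ys))]
m2=ys<45
print('brass',m2.sum(), xs[m2].mean()+320 if m2.any() else 0, ys[m2].mean()+90 if m2.any() else 0)
E
python3 f.py 1.03
```

```text
9.68 [ 0.5476 -0.1172  0.2701] [5.2 0.3 2.7] [ 0.16 -1.12 -0.01] 0.0126
tang -3.0987825026510567 rad 5.023681403671878
brass 1932 351.36128364389236 114.26863354037268
```

```bash
python3 - <<'E'
s=open('f.py').read().split("c=snap")[0]+'''c=snap('scene','x%.0f'%(o['time']*100))
tp=cv2.imread('pics/scene0.png')[120:131,344:356]
r=cv2.matchTemplate(np.ascontiguousarray(c['img'][90:160,310:390,::-1]),tp,cv2.TM_CCOEFF_NORMED); _,v,_,l=cv2.minMaxLoc(r); print('brass',l[0]+310+5.5,l[1]+90+5,round(v,2))
'''
open('f.py','w').write(s)
E
python3 f.py 1.03
```

```text
9.72 [ 0.5476 -0.1172  0.2701] [4.8 0.8 3.4] [ 0.14 -1.14 -0.07] 0.0121
tang -2.388166875063199 rad 5.40281269550417
brass 355.5 125 0.47
```

play_rows([
  [[-0.0004, 0, 0.0006, 0, 0, 0], [-0.0009, -0.0001, 0.0011, 0, 0, 0], [-0.0013, -0.0001, 0.0014, 0, 0, 0], [-0.0017, -0.0002, 0.0018, 0, 0, 0], [-0.0017, -0.0002, 0.0018, 0, 0, 0], [-0.0017, -0.0002, 0.0018, 0, 0, 0]],
])

```text
time: 10.52
eef_pos: [0.5456, -0.1174, 0.2713]
tool_rot: [3.14, 0.001, 1.672]
contact_force: [4.5, -0.3, 0.7]
finger_gap: 0.0126
grip_force: 39.9
```

```bash
python3 f.py 1.04
```

```text
10.53 [ 0.5456 -0.1174  0.2713] [ 4.5 -0.3  0.7] [ 0.08 -1.15 -0.03] 0.0126
tang -3.454116508664248 rad 2.861891603198886
brass 355.5 124 0.47
```

play_rows([
  [[-0.0004, 0, 0.0003, 0, 0, 0], [-0.0008, -0.0001, 0.0005, 0, 0, 0], [-0.0012, -0.0001, 0.0007, 0, 0, 0], [-0.0012, -0.0001, 0.0007, 0, 0, 0], [-0.0012, -0.0001, 0.0007, 0, 0, 0]],
])

```text
time: 11.2
eef_pos: [0.5445, -0.1176, 0.272]
tool_rot: [3.139, 0.001, 1.672]
contact_force: [6.0, 0.6, 0.2]
finger_gap: 0.0125
grip_force: 39.9
```

```bash
python3 f.py 1.045; cp pics/x*.png /tmp/
python3 - <<'E'
import cv2,glob,os
fs=sorted(glob.glob('pics/x*.png'),key=os.path.getmtime); a=cv2.imread(fs[-1])[85:210,300:400]; b=cv2.imread('pics/scene0.png')[85:210,300:400]
cv2.imwrite('pics/v9.png',cv2.resize(cv2.hconcat([b,a]),None,fx=4,fy=4,interpolation=cv2.INTER_CUBIC))
E
```

```text
11.2 [ 0.5445 -0.1176  0.272 ] [6.  0.6 0.2] [ 0.1  -1.24  0.01] 0.0125
tang -5.158964519334061 rad 3.173775653629651
brass 355.5 124 0.49
```

View pics/v9.png

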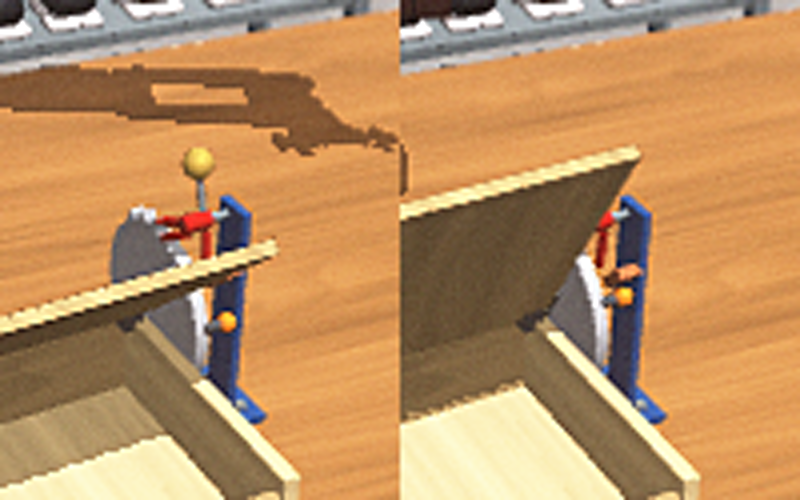

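The right half shows the orange bumper ball nearly under the stop, while the board hides the brass ball from this camera. I'll track the ball in the top view instead and compare its colour patch near the bracket.

play_rows([
  [[-0.0003, 0, 0.0002, 0, 0, 0], [-0.0006, -0.0001, 0.0004, 0, 0, 0], [-0.0009, -0.0001, 0.0005, 0, 0, 0], [-0.0009, -0.0001, 0.0005, 0, 0, 0], [-0.0009, -0.0001, 0.0005, 0, 0, 0]],
])

```text
time: 11.88
eef_pos: [0.5435, -0.1176, 0.2727]
tool_rot: [3.139, 0.001, 1.672]
contact_force: [5.1, -0.2, 2.7]
finger_gap: 0.0126
grip_force: 39.8
```

```bash
python3 - <<'E'
s=open('f.py').read().split("c=snap")[0]+'''c=snap('top','x%.0f'%(o['time']*100))
def yel(i):
    h=cv2.cvtColor(np.ascontiguousarray(i[190:270,245:285]),cv2.COLOR_RGB2HSV); m=(h[...,0]>17)&(h[...,0]<32)&(h[...,1]>120)&(h[...,2]>110); y,x=np.where(m)
    return m.sum(),np.round([np.median(x)+245,np.median(y)+190],1) if m.any() else None
tp=cv2.imread('pics/top0.png')[215:226,256:267]
def mt(i):
    r=cv2.matchTemplate(np.ascontiguousarray(i[190:270,235:300,::-1]),tp,cv2.TM_CCOEFF_NORMED); _,v,_,l=cv2.minMaxLoc(r); return l[0]+240,l[1]+195,round(v,2)
print('brass',yel(c['img']),mt(c['img']),'ref',yel(cv2.imread('pics/top0.png')[:,:,::-1]))
'''
open('f.py','w').write(s)
E
python3 f.py 1.05
```

```text
11.88 [ 0.5435 -0.1176  0.2727] [ 5.1 -0.2  2.7] [ 0.07 -0.96 -0.07] 0.0126
tang -3.0303374627143835 rad 4.833843032983915
brass (np.int64(52), array([261. , 215.5])) (260, 217, 0.67) ref (np.int64(365), array([277., 215.]))
```

play_rows([
  [[-0.0003, 0, 0.0004, 0, 0, 0], [-0.0005, -0.0001, 0.0007, 0, 0, 0], [-0.0007, -0.0001, 0.0009, 0, 0, 0], [-0.0007, -0.0001, 0.0009, 0, 0, 0], [-0.0007, -0.0001, 0.0009, 0, 0, 0]],
])

```text
time: 12.55
eef_pos: [0.5426, -0.1177, 0.2733]
tool_rot: [3.14, 0.0, 1.672]
contact_force: [6.1, -0.1, 2.5]
finger_gap: 0.0124
grip_force: 39.8
```

```bash
python3 f.py 1.055
```

```text
12.55 [ 0.5426 -0.1177  0.2733] [ 6.1 -0.1  2.5] [ 0.1  -1.   -0.01] 0.0124
tang -4.055348595059988 rad 5.208041265886018
brass (np.int64(53), array([261., 215.])) (260, 217, 0.65) ref (np.int64(365), array([277., 215.]))
```

play_rows([
  [[-0.0003, 0, 0.0002, 0, 0, 0], [-0.0006, -0.0001, 0.0004, 0, 0, 0], [-0.0009, -0.0001, 0.0005, 0, 0, 0], [-0.0009, -0.0001, 0.0005, 0, 0, 0], [-0.0009, -0.0001, 0.0005, 0, 0, 0]],
])

```text
time: 13.22
eef_pos: [0.5417, -0.1178, 0.2738]
tool_rot: [3.14, 0.0, 1.672]
contact_force: [5.1, 0.3, 2.3]
finger_gap: 0.0125
grip_force: 39.8
```

```bash
python3 f.py 1.06
```

```text
13.22 [ 0.5417 -0.1178  0.2738] [5.1 0.3 2.3] [ 0.06 -1.04 -0.05] 0.0125
tang -3.312519901110983 rad 4.541841128186139
brass (np.int64(51), array([261., 215.])) (260, 217, 0.62) ref (np.int64(365), array([277., 215.]))
```

play_rows([
  [[-0.0003, 0, 0.0003, 0, 0, 0], [-0.0006, -0.0001, 0.0005, 0, 0, 0], [-0.0009, -0.0001, 0.0007, 0, 0, 0], [-0.0009, -0.0001, 0.0007, 0, 0, 0], [-0.0009, -0.0001, 0.0007, 0, 0, 0]],
])

```text
time: 13.9
eef_pos: [0.5407, -0.1179, 0.2744]
tool_rot: [3.14, 0.0, 1.672]
contact_force: [4.4, -0.5, 2.2]
finger_gap: 0.0124
grip_force: 39.8
```

```bash
python3 f.py 1.065
```

```text
13.9 [ 0.5407 -0.1179  0.2744] [ 4.4 -0.5  2.2] [ 0.13 -1.06 -0.03] 0.0124
tang -2.682010621485376 rad 3.999834100735426
brass (np.int64(52), array([261., 215.])) (260, 217, 0.59) ref (np.int64(365), array([277., 215.]))
```

play_rows([
  [[-0.0003, 0, 0.0002, 0, 0, 0], [-0.0006, -0.0001, 0.0004, 0, 0, 0], [-0.0009, -0.0001, 0.0005, 0, 0, 0], [-0.0009, -0.0001, 0.0005, 0, 0, 0], [-0.0009, -0.0001, 0.0005, 0, 0, 0]],
])

```text
time: 14.58
eef_pos: [0.5399, -0.118, 0.2749]
tool_rot: [3.14, 0.0, 1.672]
contact_force: [4.7, 0.6, 2.4]
finger_gap: 0.0125
grip_force: 39.8
```

```bash
python3 f.py 1.07
```

```text
14.57 [ 0.5399 -0.118   0.2749] [4.7 0.6 2.4] [ 0.11 -1.13 -0.02] 0.0125
tang -2.997985449019049 rad 4.42411813436944
brass (np.int64(54), array([261., 214.])) (260, 212, 0.6) ref (np.int64(365), array([277., 215.]))
```

play_rows([
  [[-0.0003, 0, 0.0003, 0, 0, 0], [-0.0006, -0.0001, 0.0005, 0, 0, 0], [-0.0009, -0.0001, 0.0007, 0, 0, 0], [-0.0009, -0.0001, 0.0007, 0, 0, 0], [-0.0009, -0.0001, 0.0007, 0, 0, 0]],
])

```text
time: 15.25
eef_pos: [0.5389, -0.1181, 0.2755]
tool_rot: [3.14, 0.0, 1.672]
contact_force: [5.4, 0.4, 0.9]
finger_gap: 0.0128
grip_force: 39.8
```

```bash
python3 f.py 1.075
```

```text
15.25 [ 0.5389 -0.1181  0.2755] [5.4 0.4 0.9] [ 0.07 -1.18 -0.  ] 0.0128
tang -4.329171854516307 rad 3.311871789106597
brass (np.int64(53), array([260., 207.])) (260, 220, 0.56) ref (np.int64(365), array([277., 215.]))
```

play_rows([
  [[-0.0003, 0, 0.0002, 0, 0, 0], [-0.0006, -0.0001, 0.0004, 0, 0, 0], [-0.0009, -0.0001, 0.0005, 0, 0, 0], [-0.0009, -0.0001, 0.0005, 0, 0, 0], [-0.0009, -0.0001, 0.0005, 0, 0, 0]],
])

```text
time: 15.92
eef_pos: [0.538, -0.1182, 0.2759]
tool_rot: [3.14, 0.0, 1.672]
contact_force: [5.2, -0.2, 0.6]
finger_gap: 0.0127
grip_force: 39.7
```

```bash
python3 f.py 1.08
```

```text
15.93 [ 0.538  -0.1182  0.2759] [ 5.2 -0.2  0.6] [ 0.11 -1.17 -0.01] 0.0127
tang -4.290860244321841 rad 2.971440323197102
brass (np.int64(55), array([260., 207.])) (260, 220, 0.56) ref (np.int64(365), array([277., 215.]))
```

The yellow blob jumped from y=215 to 207 and stayed there, so the ball has probably tumbled. I'll use my last picture to confirm.

```bash
ls pics/x*.png
python3 - <<'E'
import cv2,glob,os
fs=sorted(glob.glob('pics/x*.png'),key=os.path.getmtime)
a=[cv2.imread(f)[185:265,235:290] for f in ('pics/top0.png',fs[-5],fs[-1])]
cv2.imwrite('pics/v10.png',cv2.resize(cv2.hconcat(a),None,fx=4.8,fy=4.8,interpolation=cv2.INTER_CUBIC))
E
```

```text
pics/x1052.png
pics/x1120.png
pics/x1188.png
pics/x1255.png
pics/x1322.png
pics/x1390.png
pics/x1458.png
pics/x1525.png
pics/x1592.png
pics/x968.png
pics/x972.png
```

View pics/v10.png

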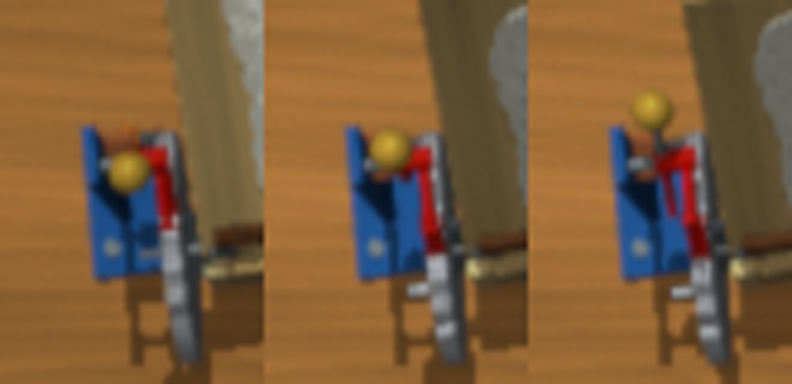

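The ball now clearly leans away from the robot, in the right panel at about (652,108), so the pawl is off. I'll let the board down slowly.

Run:
```python
import numpy as np
def seg(a,b,n):
    print(a,b)
    for t in np.linspace(a,b,n+1)[1:]:
        d=.24*(np.cos(t)-np.cos(a)); print(np.round([.995*d,.101*d,.24*(np.sin(t)-np.sin(a))],4).tolist())
seg(1.077,.85,7);seg(.85,.5,9);seg(.5,.15,9);seg(.15,-.01,6)
```

```text
1.077 0.85
[0.0068, 0.0007, -0.0038]
[0.0134, 0.0014, -0.0078]
[0.0199, 0.002, -0.012]
[0.0262, 0.0027, -0.0165]
[0.0325, 0.0033, -0.0211]
[0.0385, 0.0039, -0.026]
[0.0444, 0.0045, -0.031]
0.85 0.5
[0.0069, 0.0007, -0.0063]
[0.0135, 0.0014, -0.0129]
[0.0198, 0.002, -0.0197]
[0.0259, 0.0026, -0.0267]
[0.0317, 0.0032, -0.034]
[0.0372, 0.0038, -0.0415]
[0.0424, 0.0043, -0.0492]
[0.0474, 0.0048, -0.0571]
[0.052, 0.0053, -0.0652]
0.5 0.15
[0.0043, 0.0004, -0.0083]
[0.0083, 0.0008, -0.0167]
[0.0119, 0.0012, -0.0253]
[0.0152, 0.0015, -0.034]
[0.0182, 0.0018, -0.0429]
[0.0208, 0.0021, -0.0518]
[0.0231, 0.0023, -0.0609]
[0.025, 0.0025, -0.07]
[0.0266, 0.0027, -0.0792]
0.15 -0.01
[0.0009, 0.0001, -0.0063]
[0.0016, 0.0002, -0.0127]
[0.0021, 0.0002, -0.0191]
[0.0025, 0.0002, -0.0255]
[0.0026, 0.0003, -0.0319]
[0.0027, 0.0003, -0.0383]
```

play_rows([
  [[0.0034, 0.0003, -0.002, 0, 0, 0], [0.0068, 0.0007, -0.0038, 0, 0, 0], [0.0134, 0.0014, -0.0078, 0, 0, 0], [0.0199, 0.002, -0.012, 0, 0, 0], [0.0262, 0.0027, -0.0165, 0, 0, 0], [0.0325, 0.0033, -0.0211, 0, 0, 0], [0.0385, 0.0039, -0.026, 0, 0, 0], [0.0444, 0.0045, -0.031, 0, 0, 0], [0.0444, 0.0045, -0.031, 0, 0, 0]],
])

```text
time: 17.1
eef_pos: [0.5819, -0.1137, 0.2433]
tool_rot: [-3.14, -0.0, 1.672]
contact_force: [4.0, -1.4, 0.6]
finger_gap: 0.0127
grip_force: 40.5
```

```bash
python3 f.py .85
```

```text
17.1 [ 0.5819 -0.1137  0.2433] [ 4.  -1.4  0.6] [-0.17 -0.16  0.02] 0.0127
tang -2.5511496259650075 rad 2.982295443674698
brass (np.int64(298), array([276., 208.])) (260, 220, 0.56) ref (np.int64(365), array([277., 215.]))
```

Forces are small and the board is following. Continuing down.

play_rows([
  [[0.0069, 0.0007, -0.0063, 0, 0, 0], [0.0135, 0.0014, -0.0129, 0, 0, 0], [0.0198, 0.002, -0.0197, 0, 0, 0], [0.0259, 0.0026, -0.0267, 0, 0, 0], [0.0317, 0.0032, -0.034, 0, 0, 0], [0.0372, 0.0038, -0.0415, 0, 0, 0], [0.0424, 0.0043, -0.0492, 0, 0, 0], [0.0474, 0.0048, -0.0571, 0, 0, 0], [0.052, 0.0053, -0.0652, 0, 0, 0], [0.052, 0.0053, -0.0652, 0, 0, 0]],
])

```text
time: 18.4
eef_pos: [0.6338, -0.1083, 0.1781]
tool_rot: [-3.14, -0.0, 1.672]
contact_force: [-1.7, -1.2, -3.9]
finger_gap: 0.0125
grip_force: 39.1
```

```bash
python3 f.py .5
```

```text
18.4 [ 0.6338 -0.1083  0.1781] [-1.7 -1.2 -3.9] [-0.41  0.57 -0.03] 0.0125
tang -2.578206814111305 rad -3.4657485528082126
brass (np.int64(272), array([277. , 208.5])) (260, 220, 0.56) ref (np.int64(365), array([277., 215.]))
```

play_rows([
  [[0.004, 0.0004, -0.0083, 0, 0, 0], [0.008, 0.0008, -0.0167, 0, 0, 0], [0.0115, 0.0012, -0.0253, 0, 0, 0], [0.0147, 0.0015, -0.034, 0, 0, 0], [0.0177, 0.0018, -0.0429, 0, 0, 0], [0.0203, 0.0021, -0.0518, 0, 0, 0], [0.0226, 0.0023, -0.0609, 0, 0, 0], [0.0245, 0.0025, -0.07, 0, 0, 0], [0.026, 0.0027, -0.0792, 0, 0, 0], [0.026, 0.0027, -0.0792, 0, 0, 0]],
])

```text
time: 19.7
eef_pos: [0.6589, -0.1058, 0.0985]
tool_rot: [-3.139, -0.001, 1.672]
contact_force: [-6.2, -3.2, -5.0]
finger_gap: 0.0126
grip_force: 39.2
```

```bash
python3 f.py .15
```

```text
19.7 [ 0.6589 -0.1058  0.0985] [-6.2 -3.2 -5. ] [-0.56  1.1   0.02] 0.0126
tang -4.025385857244459 rad -7.122670127541701
brass (np.int64(195), array([276., 214.])) (260, 212, 0.6) ref (np.int64(365), array([277., 215.]))
```

play_rows([
  [[0.0003, 0, -0.006, 0, 0, 0], [0.0008, 0, -0.012, 0, 0, 0], [0.0012, 0, -0.018, 0, 0, 0], [0.0016, 0, -0.023, 0, 0, 0], [0.0018, 0, -0.027, 0, 0, 0], [0.0019, 0, -0.03, 0, 0, 0], [0.002, 0, -0.032, 0, 0, 0], [0.002, 0, -0.032, 0, 0, 0]],
])

```text
time: 20.75
eef_pos: [0.6606, -0.1056, 0.0708]
tool_rot: [-3.138, -0.0, 1.672]
contact_force: [-17.7, -0.3, 15.7]
finger_gap: 0.0122
grip_force: 40.9
```

```bash
python3 f.py .02
```

```text
20.75 [ 0.6606 -0.1056  0.0708] [-17.7  -0.3  15.7] [-0.08  3.19  0.06] 0.0122
tang 16.025731832865986 rad -17.29826788894029
brass (np.int64(145), array([275., 219.])) (261, 221, 0.91) ref (np.int64(365), array([277., 215.]))
```

The board bottoms out with about 16 N upward, and the brass ball is back at its working position (261,221), match 0.91. The radial pull suggests the start tilt was nearer 0.70. I'll relax the force and check flatness with the red ball's height.

play_rows([
  [[-0.001, 0, 0.0005, 0, 0, 0], [-0.002, 0, 0.001, 0, 0, 0], [-0.0024, 0, 0.001, 0, 0, 0], [-0.0024, 0, 0.001, 0, 0, 0]],
])

```text
time: 21.3
eef_pos: [0.6606, -0.1057, 0.071]
tool_rot: [3.14, 0.0, 1.672]
contact_force: [-5.1, -0.5, 5.6]
finger_gap: 0.0121
grip_force: 39.9
```

```bash
python3 f.py .0
cat > rb.py <<'E'
from h import *
def red(f,b):
    i=snap(f,'r'+f)['img']; h=cv2.cvtColor(np.ascontiguousarray(i),cv2.COLOR_RGB2HSV); m=((h[...,0]<6)|(h[...,0]>174))&(h[...,1]>190)&(h[...,2]>100)
    y,x=np.where(m[b[1]:b[3],b[0]:b[2]]); print(f,len(x)); return ('r'+f,x.mean()+b[0],y.mean()+b[1]) if len(x) else None
S=red('scene',(230,140,300,260)); T=red('top',(365,130,410,180)); print(S,T)
if S and T:
    X,r=tri(S,T); print('ball',X,r,'tilt',np.arcsin((X[2]-.1)/.24))
E
python3 rb.py
```

```text
21.3 [ 0.6606 -0.1057  0.071 ] [-5.1 -0.5  5.6] [-0.13  1.3  -0.01] 0.0121
tang 5.573869387777936 rad -5.076398229602195
brass (np.int64(155), array([275., 220.])) (261, 221, 0.91) ref (np.int64(365), array([277., 215.]))
scene 35
top 14
('rscene', np.float64(263.8285714285714), np.float64(238.0285714285714)) ('rtop', np.float64(377.2857142857143), np.float64(152.5))
ball [ 0.66785864 -0.16089406  0.09968937] [np.float64(0.0007208248439063056), np.float64(0.0007208248439062404)] tilt -0.001294294317098159
```

The red ball's height of 0.0997 confirms the board is flat, and the pawl is back at work. Notch 1 should be near 0.20, so I'll raise to about 0.25 and then ease down until the notch takes the load.

play_rows([
  [[0, 0, 0.006, 0, 0, 0], [-0.0002, 0, 0.013, 0, 0, 0], [-0.0009, -0.0001, 0.021, 0, 0, 0], [-0.0017, -0.0002, 0.029, 0, 0, 0], [-0.0029, -0.0003, 0.037, 0, 0, 0], [-0.0043, -0.0004, 0.045, 0, 0, 0], [-0.006, -0.0006, 0.053, 0, 0, 0], [-0.0075, -0.0007, 0.06, 0, 0, 0], [-0.0075, -0.0007, 0.06, 0, 0, 0]],
])

```text
time: 22.58
eef_pos: [0.6534, -0.1064, 0.1308]
tool_rot: [3.138, 0.001, 1.672]
contact_force: [5.4, -0.1, -3.0]
finger_gap: 0.0123
grip_force: 39.4
```

```bash
python3 f.py .25; python3 rb.py
```

```text
22.57 [ 0.6534 -0.1064  0.1308] [ 5.4 -0.1 -3. ] [-0.12 -0.97  0.01] 0.0123
tang -4.237560233616999 rad 4.436714375802429
brass (np.int64(181), array([276., 218.])) (261, 221, 0.9) ref (np.int64(365), array([277., 215.]))
scene 38
top 16
('rscene', np.float64(261.0), np.float64(221.26315789473682)) ('rtop', np.float64(380.0), np.float64(149.375))
ball [ 0.66116552 -0.16137246  0.1578631 ] [np.float64(0.0006499740221146835), np.float64(0.0006499740221146121)] tilt 0.24349524474353634
```

play_rows([
  [[0.0003, 0, -0.002, 0, 0, 0], [0.0006, 0, -0.004, 0, 0, 0], [0.0009, 0, -0.006, 0, 0, 0], [0.0012, 0.0001, -0.008, 0, 0, 0], [0.0013, 0.0001, -0.009, 0, 0, 0], [0.0015, 0.0001, -0.01, 0, 0, 0], [0.0015, 0.0001, -0.01, 0, 0, 0]],
])

```text
time: 23.6
eef_pos: [0.6555, -0.1062, 0.1209]
tool_rot: [3.137, 0.001, 1.672]
contact_force: [6.7, -0.1, 0.2]
finger_gap: 0.0124
grip_force: 39.7
```

```bash
python3 f.py .21
```

```text
23.6 [ 0.6555 -0.1062  0.1209] [ 6.7 -0.1  0.2] [-0.03 -0.86 -0.03] 0.0124
tang -1.1983662096358672 rad 6.582266706207621
brass (np.int64(180), array([276., 218.])) (261, 221, 0.89) ref (np.int64(365), array([277., 215.]))
```

play_rows([
  [[0.0001, 0, -0.001, 0, 0, 0], [0.0003, 0, -0.002, 0, 0, 0], [0.0004, 0, -0.003, 0, 0, 0], [0.0004, 0, -0.003, 0, 0, 0]],
])

```text
time: 24.15
eef_pos: [0.6559, -0.1061, 0.1189]
tool_rot: [3.137, 0.001, 1.672]
contact_force: [4.0, 1.4, 7.3]
finger_gap: 0.0125
grip_force: 40.4
```

```bash
python3 f.py .2
```

```text
24.15 [ 0.6559 -0.1061  0.1189] [4.  1.4 7.3] [ 0.18 -0.47 -0.06] 0.0125
tang 6.371801047932331 rad 5.503621978819293
brass (np.int64(193), array([277., 219.])) (261, 221, 0.89) ref (np.int64(365), array([277., 215.]))
```

The load reversed to +6 N at a tilt of about 0.20, so the notch is carrying the board. I'll relax, open, check that it stays, then lift clear.

play_rows([
  [[0, 0, 0.0012, 0, 0, 0], [0, 0, 0.0012, 0, 0, 0]],
])

```text
time: 24.45
eef_pos: [0.6558, -0.1061, 0.1197]
tool_rot: [3.137, 0.001, 1.672]
contact_force: [4.1, 0.5, 6.6]
finger_gap: 0.0122
grip_force: 40.2
```

play_rows([
  [[0, 0, 0, 0, 0, 0], [0, 0, 0, 0, 0, 0], [0, 0, 0, 0, 0, 0], [0, 0, 0, 0, 0, 0], [0, 0, 0, 0, 0, 0], [0, 0, 0, 0, 0, 0], [0, 0, 0, 0, 0, 0], [0, 0, 0, 0, 0, 0]],
], jaw=0)

```text
time: 25.45
eef_pos: [0.654, -0.1063, 0.1173]
tool_rot: [3.142, -0.0, 1.672]
contact_force: [-0.1, -0.1, -0.4]
finger_gap: 0.0856
grip_force: 0.0
```

```bash
python3 f.py .2; python3 rb.py
```

```text
25.45 [ 0.654  -0.1063  0.1173] [-0.1 -0.1 -0.4] [ 0.02  0.01 -0.01] 0.0856
tang -0.40416398201162823 rad -0.2105972066452193
brass (np.int64(190), array([276. , 218.5])) (261, 221, 0.89) ref (np.int64(365), array([277., 215.]))
scene 35
top 16
('rscene', np.float64(261.54285714285714), np.float64(224.2)) ('rtop', np.float64(379.5), np.float64(149.5))
ball [ 0.66342238 -0.16123449  0.14892403] [np.float64(0.0005453994581552449), np.float64(0.0005453994581552674)] tilt 0.2052890239086716
```

The board rests at tilt 0.205, notch 1. Now I'll withdraw straight up.

play_rows([
  [[0, 0, 0.015, 0, 0, 0], [0, 0, 0.04, 0, 0, 0], [0, 0, 0.08, 0, 0, 0], [0, 0, 0.12, 0, 0, 0], [0, 0, 0.16, 0, 0, 0], [0, 0, 0.18, 0, 0, 0], [0, 0, 0.18, 0, 0, 0], [0, 0, 0.18, 0, 0, 0]],
])

```text
time: 26.6
eef_pos: [0.6532, -0.1061, 0.2952]
tool_rot: [-3.139, -0.001, 1.672]
contact_force: [-0.7, -0.4, 0.5]
finger_gap: 0.0856
grip_force: 0.0
```

```bash
python3 f.py .2; python3 rb.py
python3 - <<'E'
from h import *
a=cv2.imread('pics/scene0.png').astype(int);b=cv2.imread('pics/rscene.png').astype(int)
for n,(x0,y0,x1,y1) in dict(cone=(150,245,190,292),jar=(155,212,192,250),hammer=(405,160,480,215)).items(): print(n,np.abs(a-b)[y0:y1,x0:x1].mean())
E
```

```text
26.6 [ 0.6532 -0.1061  0.2952] [-0.7 -0.4  0.5] [ 0.03  0.   -0.01] 0.0856
tang 0.6143912366151014 rad -0.6631203601070483
brass (np.int64(184), array([277., 218.])) (261, 221, 0.89) ref (np.int64(365), array([277., 215.]))
scene 35
top 0
('rscene', np.float64(261.54285714285714), np.float64(224.2)) None
cone 2.649645390070922
jar 2.613560929350403
hammer 2.756040404040404
```

The ball is in exactly the same place in the scene view, and the cone, jar and hammer haven't moved. Handing in.

```bash
python3 -c "
from cell import arm
print(arm.close_job())"
```

```text
the job is handed in; nothing more can be done
None
```

The job is handed in at about 27 s: the board went over the top until the pawl tumbled, was let down flat, and now rests in its first notch at a tilt of about 0.205 rad, with the gripper clear and the cone, jar and hammer unmoved.

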